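Start and seat a canister's filler plug without crossing its threads

ROBOT

A 7-joint arm with a two-finger parallel gripper is mounted at the origin on a cart in front of the work surface, level with it; the furniture and walls round the work are solid. World frame = base frame: x ahead of the robot, y to its left, z up, the work surface at z = 0. Lengths are in mm, angles in rad, forces in N, time in s.
With the tool pointing down it reaches from about 350 to 900 mm from the base axis. Payload 8.1 kg.
Tool frame: the origin (TCP) lies between the finger pads; the fingertips stand 11 mm ahead of it and the grasp point (between the pads) lies 8 mm behind it (bot.tip_extent is the distance from the TCP to the fingertips, in mm); z points along the fingers, y is the line along which they close (so a half turn about z gives the same grasp; the last joint's range is limited). The gripper opens to 92 mm and grips with 3 to 60 N. Pads are 19 mm wide; open, the fingers measure 130 mm over their backs; the gripper's body (75 mm by 190 mm) begins 47 mm behind the grasp point.
Start: joints at [1.032, 0.434, 0.025, 1.573, -0.012, 1.134, -0.075], TCP at [263.814, -566.607, 237.742] pointing down, gripper open.
Joint ranges: [-2.62, 2.62], [-0.44, 2.09], [-1.27, 1.32], [0.08, 2.57], [-1.32, 4.46], [0.12, 2], [-2.74, 2.74]. Speed limits (rad/s): [2.22, 2.22, 3.01, 3.01, 3.14, 3.14, 3.14].

INTERFACE

Orientations are given as a unit quaternion [w, x, y, z].
In Python, from workcell import telemetry, vision, bot gives the robot as it stands.
- The arm moves only by the tool servo_tool, never from a script. Its argument "moves" is a list that holds one entry, the list of rows, each a list of 4 numbers: the shift along the tool's x, y, z scaled (see below), then the turn about the tool's z scaled (see below). In form: [[[dx, dy, dz, roll], ...]]. A call has 1 to 5 rows; each row is the pose to reach, as a shift and turn from the pose commanded when the call began, along the tool's axes at that moment, turning the shorter way round; what a row does not reach only later rows make up. The controller multiplies each number of a shift by 0.3 m and each number of a turn by 180 degrees. A row lasts 1/12 s, in which the tool goes at most 41.7 mm and 7.16 degrees, less where a joint would pass 70% of its speed; a pose out of reach is approached as far as the arm can. A call with a number of a shift or a turn outside -1 to 1 is refused whole. A call with a gripper value outside its range is refused whole. "grip" is the closure, from -1 (fully open) to 1 (shut), set as the call begins (left out, the last holds). The fingers move at their own pace and stop on an object; "squeeze" is the grip in N (left out, the last holds). Time passes only in rows, so rows that repeat a pose let the fingers close. It gives the time, the measured TCP pose, the force, the opening and the grip force at its end, in the units of the state.
- telemetry.read_state(): the state, without advancing time (a new reading comes with each control period).
- vision.grab_frame(name): name is "side" or "top" or "wrist"; returns a dict with "image" (480x640x3 uint8, red, green, blue), "fx", "fy", "cx", "cy" (pixels), "cam_to_world" (4x4, takes a point from camera to world coordinates). Camera axes: x right, y down, z forward; pixel columns grow to the right and rows downward; lengths in mm; the calibration is good to about 2 mm. The wrist camera is an equidistant fisheye: a pixel r from the principal point sees the ray r / f radians off the axis. A picture is of the moment at which its call begins. There is no depth.
- bot.job_done(): hands the job in; it is judged then, once.
The state is a dict: "time": time; "qpos": joint angles; "dq": joint speeds; "joint_torque": joint torques, N m; "tool_pos": TCP position; "tcp_rot": TCP orientation; "contact_force": force on the tool from outside, world axes, zero at the start; "ft_torque": the same for the moment, N m; "grip_width": finger opening in mm; "grip_force": force on a finger pad.
Only numpy, scipy, OpenCV 4.12 (cv2) and the standard library are available. Lean on these libraries where they do the work, as an engineer would, in place of code of your own. Each camera call takes 0.05 s, during which the arm holds its last target. There are 200 camera calls.

TASK

Close the specimen canister: take the steel plug out of its drip block, set it in the open filler port and screw it fully home, clockwise from above. Start it gently: if it resists early, do not force it, but ease it back anticlockwise under light pressure until it drops into the thread, and only then turn it in. Let go of it when it is home, and leave the other things on the worktop where they are.

Things in the scene. Friction and masses are not known exactly. Their poses are not given: they have to be found in the camera images.
- canister: closed grey steel specimen canister, a fixed box 150 x 120 mm, deck 56 mm high, origin under its middle; a round aluminium collar (47 mm outside, 35 mm inside) stands 12 mm out of the middle of the deck: the open filler port. It does not yield: thrust of the plug on it above 70 N, all contacts together, harms the thread (a turning moment of about 0.3 Nm already does)
- port (a point): centre of the port at the collar's top, 68 mm above the worktop, z up along the screw axis. Plug home: firm stop, its origin 33 mm below this point, flange 0.5 mm above the collar
- ledge (a point): on the port's axis, 6 mm below the collar's top: top of the steel thread insert, a ledge with an 18 mm middle hole and three gaps (thread starts) 52 degrees wide at 120 degrees, at an unknown angle (not that of the canister or this point). Lugs that miss the gaps ride here (plug origin 12 mm below), or 4.5 mm higher on the shoulders. Turned clockwise on the ledge, they jam on the shoulders
- thread (a point): on the axis, 16.5 mm below the collar's top: floor of the gaps. Turned anticlockwise under light pressure (60 degrees at most, 90 from a shoulder's top), lugs drop from the ledge to here (plug origin 12 mm below); at the far side of each gap a shoulder stops them. From here the plug turns clockwise 50 to 90 degrees to the end stop and, kept lightly pressed, sinks 4.5 mm along the slope
- plug: loose steel plug, 0.12 kg, 73.5 mm tall, origin at its foot, z up. From below: 16 mm shank, tapered over 6 mm to a 6 mm tip; three lugs at height 12 to 16 mm (32 mm circle, 5 mm wide); flange 38 mm wide at 33.5 to 38.5 mm; flat thumb grip 30 mm wide along x, 10 mm thick along y, up to 73.5 mm: take it there from above. It stands in the drip block, lugs on its top, at any yaw
- drip_block: fixed wooden block 64 x 64 x 32 mm, origin under its middle, with a 19.5 mm hole 16 mm deep in its top
- vial: bystander: small vial, 32 mm wide, 73 mm tall, standing, origin at its foot; leave it
- cork: bystander: cork, 25 mm wide, 24 mm tall, origin at its foot; leave it
- tin: bystander: round tin, 67 mm wide, 24 mm tall, origin at its foot; leave it
Not all that is in view belongs to the job. Leave any green or turquoise look-alike of the plug alone.

How it is judged:
By the outcome, as a careful person would: the job done as asked, in the order asked, and still so for the second after the job is handed in, with the robot touching nothing.
It also fails if it takes over 72 s, if anything falls off the work surface, if the arm or the gripper's body presses on something with over 40 N, if the wrist force passes 120 N, or if a joint passes its speed limit or range.

## Working session

There is one attempt and no reset: what is moved stays moved. The work goes in short steps, Python scripts to look and compute and a tool call to move; the robot and the scene stay as the last step left them, time stands still between calls to the robot, and variables do not carry over. Pictures are saved under pics/ and viewed, at most 10 in all, crops included, and the job is handed in when it is done.

Besides the shell and the picture viewer there is one more tool, called as name(argument=value, ...), one argument or row to a line, values as JSON. servo_tool: Moves the arm, as the interface text tells. Its arguments: {"type":"object","properties":{"moves":{"type":"array"},"grip":{"type":"number"},"squeeze":{"type":"number"}},"required":["moves"]}

```bash
mkdir -p pics; cat > h.py <<'E'
import numpy as np, cv2
from workcell import telemetry, vision, bot
from scipy.spatial.transform import Rotation as R
def grab(n,save=None):
    f=vision.grab_frame(n)
    if save: cv2.imwrite('pics/'+save,cv2.cvtColor(f['image'],cv2.COLOR_RGB2BGR))
    return f
def ray(f,u,v,fish=False):
    x=(u-f['cx'])/f['fx'];y=(v-f['cy'])/f['fy']
    if fish:
        r=np.hypot(x,y); s=np.sin(r)/r if r>1e-9 else 1; d=np.array([x*s,y*s,np.cos(r)])
    else: d=np.array([x,y,1.])
    T=np.array(f['cam_to_world']); return T[:3,3],T[:3,:3]@d
def onz(f,u,v,z,fish=False):
    o,d=ray(f,u,v,fish); return o+d*(z-o[2])/d[2]
def st():
    s=telemetry.read_state(); q=s['tcp_rot']; return s,np.array(s['tool_pos']),R.from_quat([q[1],q[2],q[3],q[0]])
def proj(f,p,fish=False):
    T=np.linalg.inv(np.array(f['cam_to_world'])); c=T[:3,:3]@np.array(p)+T[:3,3]
    if fish:
        th=np.arctan2(np.hypot(c[0],c[1]),c[2]); h=np.hypot(c[0],c[1]); return f['cx']+f['fx']*th*c[0]/h, f['cy']+f['fy']*th*c[1]/h
    return f['cx']+f['fx']*c[0]/c[2], f['cy']+f['fy']*c[1]/c[2]
E
python3 - <<'E'
from h import *
for n in('top','side'):
    f=grab(n,n+'1.png');print(n,f['fx'],f['cx'],f['cy'],np.round(f['cam_to_world'],3).tolist())
s,p,r=st();print(s,r.as_matrix().round(3))
E
```

```text
top 530.6574355748793 303.72756535811305 234.24242731640155 [[-0.013, -0.995, 0.095, 389.32], [-1.0, 0.013, -0.001, -128.694], [-0.0, -0.095, -0.996, 958.062], [0.0, 0.0, 0.0, 1.0]]
side 520.5528238281456 322.9050208897736 237.826443061845 [[-0.945, -0.163, 0.284, 270.184], [-0.327, 0.405, -0.854, 576.063], [0.024, -0.9, -0.436, 433.681], [0.0, 0.0, 0.0, 1.0]]
{'time': 0.1, 'qpos': array([ 1.03240285,  0.43515105,  0.02497988,  1.57397762, -0.0115668 ,
        1.13401178, -0.07508108]), 'dq': array([-4.54075595e-04,  5.32245967e-04,  5.90836019e-06, -2.80858465e-03,
        1.32249740e-03,  6.82391253e-04,  9.65375915e-04]), 'joint_torque': array([ 2.51793790e-03, -6.69129825e+01,  9.87632163e-01, -3.15148044e+01,
       -6.05577766e-02,  3.73353297e-02,  5.56127338e-05]), 'tool_pos': array([ 263.58948762, -566.22001127,  237.03594952]), 'tcp_rot': array([-6.63409917e-04,  9.76358565e-01,  2.16156103e-01, -2.29012895e-04]), 'contact_force': array([-0.06473605, -0.06050817,  0.66053873]), 'ft_torque': array([ 0.02983842, -0.04326034, -0.02706883]), 'grip_force': 0.0, 'grip_width': 92.05938568956063} [[ 0.907  0.422 -0.001]
 [ 0.422 -0.907  0.001]
 [-0.    -0.001 -1.   ]]
```

View pics/top1.png

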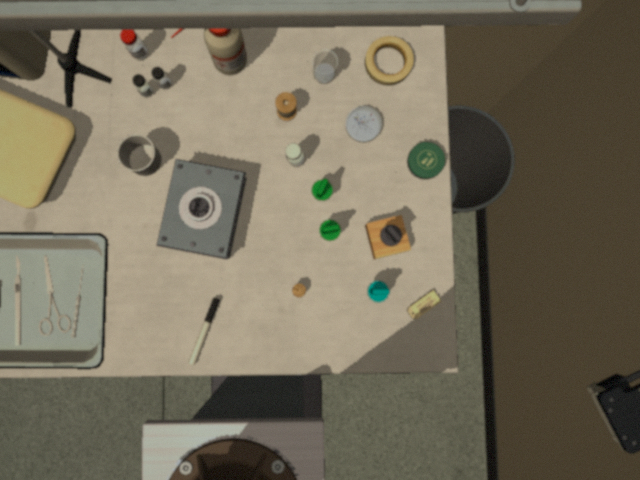

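View pics/side1.png

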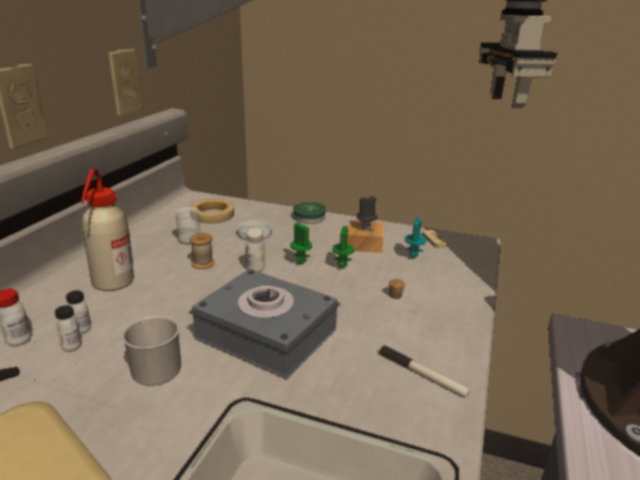

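The top view shows the canister port at (200,207) and the dark plug in the wooden block at (391,235), which in the side view is at (367,212). The look-alikes are green at (322,189) and (330,230) and turquoise at (378,290). Only the grey one stands in the drip block, so that fits the description. I'll confirm with an enlarged crop.

```bash
python3 - <<'E'
from h import *
f=grab('top');im=f['image']
a=cv2.resize(im[195:275,345:435],None,fx=5,fy=5,interpolation=cv2.INTER_CUBIC)
b=cv2.resize(im[165:245,160:240],None,fx=5,fy=5,interpolation=cv2.INTER_CUBIC)
h=max(a.shape[0],b.shape[0])
out=np.zeros((h,800,3),np.uint8)
out[:a.shape[0],:400]=a[:,:400];out[:b.shape[0],400:]=b[:,:400]
cv2.imwrite('pics/crop.png',out[...,::-1])
for n,uv,z in(('plugtop',(391,235),73.5+16+4),('port',(200,207),68),('turq',(378,290),70),('g2',(330,230),70)): print(n,onz(f,*uv,z).round(1))
E
```

```text
plugtop [ 468.3 -272.2   93.5]
port [522.5  45.6  68. ]
turq [ 378.8 -251.8   70. ]
g2 [ 480.2 -173.7   70. ]
```

View pics/crop.png

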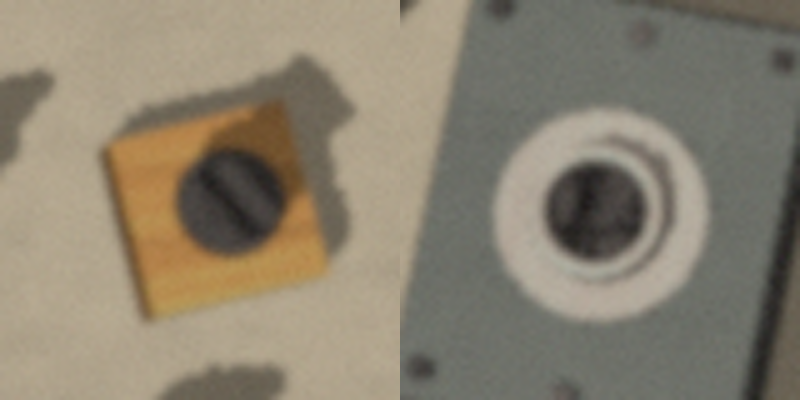

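The crop confirms it: a grey plug with a slotted grip stands in the wooden block, flange centre at about px (391.2,235.4). On the right is the open collar, hole centre at about px (199.2,207.2).

```bash
cat >> h.py <<'E'
def go(target,yawdir=None):
    s,p,r=st(); d=r.inv().apply(np.array(target)-p)
    print('pos',p.round(1),'yaw',np.degrees(np.arctan2(*r.as_matrix()[[1,0],0])).round(1),'q7',s['qpos'][6].round(2),'shift/300',(d/300).round(4))
    if yawdir is not None:
        v=r.inv().apply([np.cos(yawdir),np.sin(yawdir),0]); a=np.degrees(np.arctan2(v[1],v[0])); a=(a+90)%180-90
        print('roll deg',a.round(1),'unit',(a/180).round(4))
E
python3 - <<'E'
from h import *
f=grab('top');g=grab('side')
P=onz(f,391.2,235.4,58.5);C=onz(f,199.2,207.2,68)
a=onz(f,345+200/5,195+172/5,93.5);b=onz(f,345+250/5,195+235/5,93.5)
yaw=np.arctan2(*(b-a)[[1,0]])
print(P,C,np.degrees(yaw),proj(g,[*P[:2],58.5]),proj(g,[*P[:2],93.5]),proj(g,C))
go([P[0],P[1],190],yaw)
E
```

```text
[ 470.78542879 -278.31977395   58.5       ] [522.17194243  46.91530285  68.        ] -142.98670660300027 (np.float64(367.0787910091559), np.float64(215.1146785631429)) (np.float64(368.2585598061132), np.float64(197.2121936084732)) (np.float64(266.56625554343054), np.float64(293.8512943420695))
pos [ 263.7 -566.4  237.4] yaw 25.0 q7 -0.08 shift/300 [ 1.031  -0.5791  0.1582]
roll deg -12.1 unit -0.0669
```

servo_tool(
  moves=[
    [[0.12,-0.065,0.02,-0.013],[0.24,-0.13,0.03,-0.026],[0.36,-0.2,0.05,-0.04],[0.48,-0.27,0.07,-0.053],[0.58,-0.325,0.08,-0.067]],
  ],
  grip=-0.1,
)

```text
time: 0.67
tool_pos: [381.6, -401.9, 213.2]
tcp_rot: [-0.0, 0.948, 0.319, 0.0]
contact_force: [1.6, 0.0, -0.2]
grip_width: 62.9
grip_force: 0.0
```

```bash
python3 - <<'E'
from h import *
go([470.8,-278.3,190],np.radians(-143))
print(st()[0]['qpos'].round(2))
E
```

```text
pos [ 381.6 -401.9  213.2] yaw 37.2 q7 -0.24 shift/300 [ 0.4859 -0.1482  0.0777]
roll deg 0.2 unit 0.0012
[ 0.78  0.35 -0.09  1.77  0.03  1.02 -0.24]
```

servo_tool(
  moves=[
    [[0.12,-0.037,0.02,0],[0.25,-0.075,0.04,0],[0.37,-0.11,0.06,0],[0.486,-0.148,0.078,0],[0.486,-0.148,0.078,0]],
  ],
)

```text
time: 1.08
tool_pos: [474.5, -273.2, 189.5]
tcp_rot: [-0.002, 0.947, 0.322, 0.001]
contact_force: [0.4, 0.9, -0.0]
grip_width: 50.7
grip_force: 0.0
```

```bash
python3 - <<'E'
from h import *
f=grab('wrist','w1.png');print(f['fx'],f['cx'],f['cy'],np.round(f['cam_to_world'],2).tolist())
print(proj(f,[470.8,-278.3,93.5],1),proj(f,[470.8,-278.3,58.5],1))
go([470.8,-278.3,190],np.radians(-143))
E
```

```text
371.64829954431775 320.704642770171 238.41994850185125 [[0.61, -0.76, -0.23, 535.73], [-0.79, -0.58, -0.17, -225.43], [-0.0, 0.29, -0.96, 337.17], [0.0, 0.0, 0.0, 1.0]]
(np.float64(324.7715423533473), np.float64(252.19239733963047)) (np.float64(324.4024630646263), np.float64(237.66570158515086))
pos [ 472.5 -276.9  189.9] yaw 37.5 q7 -0.54 shift/300 [-0.0072  0.0002 -0.0005]
roll deg 0.5 unit 0.0026
```

View pics/w1.png

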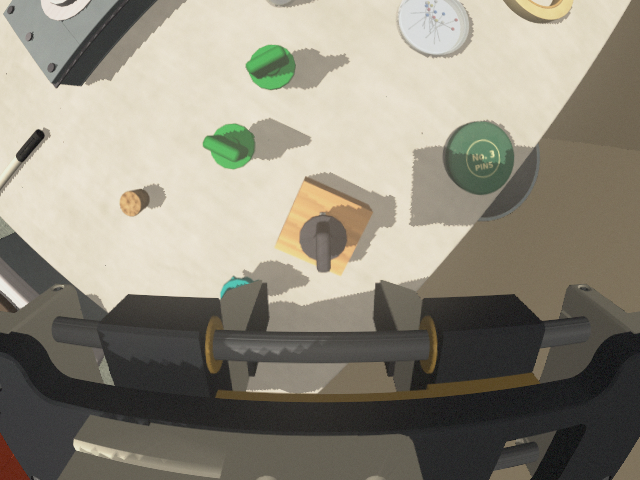

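The wrist view shows the plug flange at (323,237), within 1–2 px of the prediction, with its grip along tool x. The fingers straddle it and the look-alikes are clear. I'll descend and grip.

servo_tool(
  moves=[
    [[-0.006,0,0.1,0.002],[-0.006,0,0.2,0.002],[-0.006,0,0.3,0.002],[-0.006,0,0.36,0.002],[-0.006,0,0.38,0.002]],
  ],
)

```text
time: 1.55
tool_pos: [466.2, -283.0, 73.5]
tcp_rot: [-0.001, 0.949, 0.314, -0.002]
contact_force: [-0.3, -0.5, 1.0]
grip_width: 50.5
grip_force: 0.0
```

servo_tool(
  moves=[
    [[0,0,0,0],[0,0,0,0],[0,0,0,0],[0,0,0,0],[0,0,0,0]],
  ],
  grip=1,
  squeeze=25,
)

```text
time: 1.97
tool_pos: [469.3, -283.0, 77.5]
tcp_rot: [0.001, 0.949, 0.314, 0.001]
contact_force: [0.7, -0.2, -0.7]
grip_width: 21.7
grip_force: 0.0
```

servo_tool(
  moves=[
    [[0,0,0,0],[0,0,0,0],[0,0,0,0],[0,0,0,0],[0,0,0,0]],
  ],
)

```text
time: 2.38
tool_pos: [468.4, -282.2, 76.7]
tcp_rot: [-0.0, 0.949, 0.315, -0.0]
contact_force: [-2.1, 2.0, 6.6]
grip_width: 9.5
grip_force: 25.0
```

servo_tool(
  moves=[
    [[0,0,-0.04,0],[0,0,-0.1,0],[0,0,-0.18,0],[0,0,-0.26,0],[0,0,-0.34,0]],
  ],
)

```text
time: 2.8
tool_pos: [468.3, -282.6, 179.2]
tcp_rot: [-0.0, 0.949, 0.315, -0.0]
contact_force: [0.4, -0.2, -2.0]
grip_width: 9.9
grip_force: 25.0
```

servo_tool(
  moves=[
    [[0,0,0,0],[0,0,0,0]],
  ],
)

```text
time: 2.97
tool_pos: [469.4, -283.1, 179.5]
tcp_rot: [0.001, 0.949, 0.314, 0.001]
contact_force: [-0.3, 0.1, -1.2]
grip_width: 9.6
grip_force: 25.0
```

```bash
python3 - <<'E'
from h import *
f=grab('wrist','w2.png');s,p,r=st();print(p,s['grip_width'],s['grip_force'],s['qpos'].round(2))
dz=p[2]-76.7
for z in(73.5,38.5): print(proj(f,p+r.apply([0,0,0])+np.array([0,0,20+z-76.7]),1),proj(f,p+r.apply([4,0,0])+np.array([0,0,20+z-76.7]),1))
go([522.2,46.9,p[2]])
c=f['image'][200:420,200:440];cv2.imwrite('pics/w2c.png',cv2.resize(c,None,fx=2.5,fy=2.5)[...,::-1])
E
```

```text
[ 468.55532688 -282.68170911  178.26904317] 9.365559185091692 24.987187385559082 [ 0.55  0.38 -0.14  1.83  0.06  0.94 -0.55]
(np.float64(320.9095019221272), np.float64(327.6644962184863)) (np.float64(320.906004799911), np.float64(319.227706273311))
(np.float64(320.6552555012766), np.float64(291.5462955992324)) (np.float64(320.6500264924207), np.float64(284.1837004615755))
pos [ 468.6 -282.7  178.3] yaw 36.7 q7 -0.55 shift/300 [ 7.995e-01 -7.745e-01 -4.000e-04]
```

View pics/w2c.png

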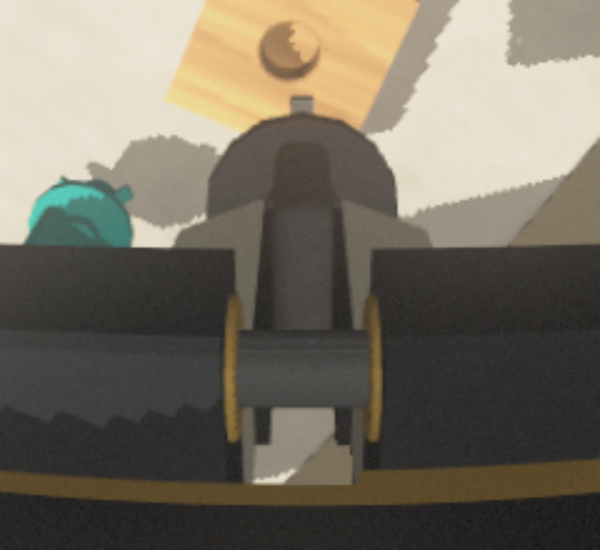

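The plug is held square in the fingers, with the flange front edge at crop row 113 (px 245.2). One lug shows along tool x.

```bash
python3 - <<'E'
from h import *
f=grab('wrist');s,p,r=st()
def row(e,z): return proj(f,p+r.apply([e,0,0])+np.array([0,0,z-56.7]),1)[1]
from scipy.optimize import brentq
for z in(33.5,38.5): print(z,brentq(lambda e:row(e,z)-245.2,0,60)-19)
print('lug outer row',[ (e,row(e+16,16)) for e in (0,2,4,6)])
# port seen? 
print(proj(f,[522.2,46.9,68],1), np.array(f['cam_to_world'])[:3,3]-p)
E
```

```text
33.5 3.4414077427217045
38.5 5.074922481475866
lug outer row [(0, np.float64(246.48677900972513)), (2, np.float64(242.92558862843873)), (4, np.float64(239.34247245564617)), (6, np.float64(235.73789955844853))]
(np.float64(50.57865814526946), np.float64(-29.598193235731117)) [ 62.63251014  47.1812302  148.07366549]
```

```bash
python3 - <<'E'
from h import *
go([482,17,178])
E
```

```text
pos [ 468.1 -282.4  177.5] yaw 36.7 q7 -0.55 shift/300 [ 0.6332 -0.7729 -0.0012]
```

servo_tool(
  moves=[
    [[0.06,-0.07,0,0],[0.14,-0.17,0,0],[0.22,-0.27,0,0],[0.29,-0.36,0,0],[0.34,-0.42,0,0]],
  ],
)

```text
time: 3.48
tool_pos: [474.1, -116.9, 177.0]
tcp_rot: [-0.001, 0.949, 0.316, -0.001]
contact_force: [0.4, -0.1, -1.0]
grip_width: 10.1
grip_force: 25.0
```

servo_tool(
  moves=[
    [[0.07,-0.08,0,0],[0.14,-0.17,0,0],[0.21,-0.26,0,0],[0.27,-0.32,0,0],[0.295,-0.355,0,0]],
  ],
)

```text
time: 3.9
tool_pos: [482.1, 21.6, 177.2]
tcp_rot: [-0.001, 0.949, 0.317, -0.001]
contact_force: [0.4, 0.5, -0.6]
grip_width: 9.8
grip_force: 25.0
```

servo_tool(
  moves=[
    [[0,0,0,0],[0,0,0,0],[0,0,0,0]],
  ],
)

```text
time: 4.15
tool_pos: [482.1, 16.5, 177.5]
tcp_rot: [0.0, 0.949, 0.314, -0.001]
contact_force: [0.1, 0.1, -1.5]
grip_width: 10.1
grip_force: 25.0
```

```bash
python3 - <<'E'
from h import *
f=grab('wrist','w3.png');s,p,r=st()
go([522.2,46.9,178]);print(s['qpos'].round(2))
u,v=proj(f,[522.2,46.9,68],1);print(u,v)
u0,v0=int(u)-100,max(int(v)-75,0)
c=f['image'][v0:v0+150,u0:u0+200];print(u0,v0,c.shape);cv2.imwrite('pics/w3c.png',cv2.resize(c,None,fx=4,fy=4,interpolation=cv2.INTER_CUBIC)[...,::-1])
E
```

```text
pos [482.2  16.2 177.7] yaw 36.6 q7 -1.18 shift/300 [ 0.1681 -0.0028 -0.0014]
[ 0.07  0.29 -0.27  1.97  0.1   0.89 -1.18]
321.25555981144737 167.63706194780895
221 92 (150, 200, 3)
```

View pics/w3c.png

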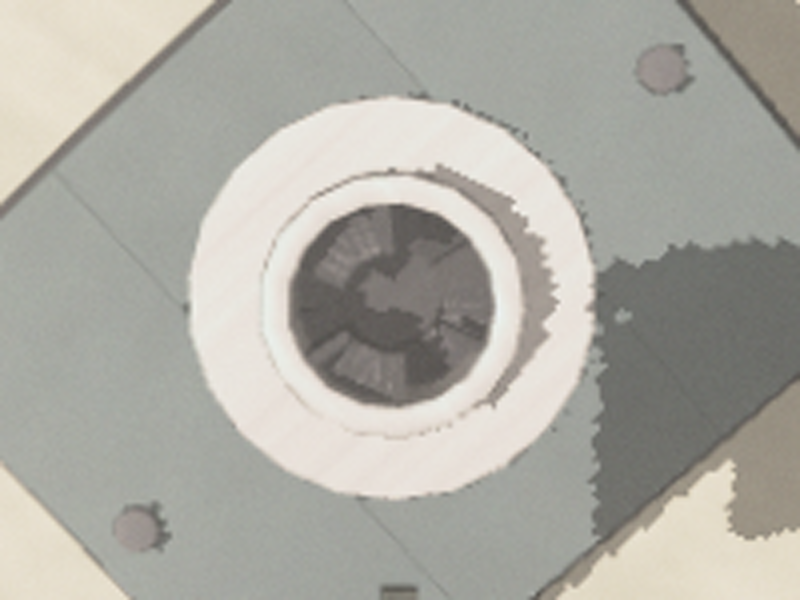

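The collar hole centre is at crop (393,305), which is px (319.2,168.3). Three lighter sectors (shoulders) show at image angles of about 10, 130 and 250°. The lugs are at 90/210/330°, probably near the gaps.

```bash
python3 - <<'E'
from h import *
f=grab('wrist');s,p,r=st()
g=cv2.cvtColor(f['image'],cv2.COLOR_RGB2GRAY)
m=np.zeros_like(g);cv2.circle(m,(319,168),34,255,-1)
b=((g<150)&(m>0)).astype(np.uint8)
n,l,stt,c=cv2.connectedComponentsWithStats(b)
k=l[168,319] or 1+np.argmax(stt[1:,4]);cs,_=cv2.findContours((l==k).astype(np.uint8),0,2);e=cv2.fitEllipse(max(cs,key=len));print(e)
C=onz(f,319.2,168.3,68,1);C2=onz(f,*e[0],68,1);print(C,C2)
X=r.apply([1,0,0])
t=C-4*X; go([t[0],t[1],150])
E
```

```text
((317.74444580078125, 167.81768798828125), (49.68366622924805, 49.90153884887695), 45.32168197631836)
[521.17341252  47.43378084  68.        ] [520.8463196   48.44323851  68.        ]
pos [482.3  16.2 177.8] yaw 36.5 q7 -1.18 shift/300 [ 0.1528 -0.0066  0.0926]
```

servo_tool(
  moves=[
    [[0.05,-0.003,0,0],[0.1,-0.006,0.02,0],[0.14,-0.008,0.05,0],[0.153,-0.008,0.08,0],[0.153,-0.008,0.0926,0]],
  ],
)

```text
time: 4.67
tool_pos: [517.8, 46.5, 149.1]
tcp_rot: [-0.0, 0.949, 0.314, -0.001]
contact_force: [-0.3, -0.7, -1.4]
grip_width: 10.0
grip_force: 25.0
```

servo_tool(
  moves=[
    [[0,0,0,0],[0,0,0,0],[0,0,0,0]],
  ],
)

```text
time: 4.92
tool_pos: [517.7, 46.2, 150.8]
tcp_rot: [0.0, 0.949, 0.314, -0.0]
contact_force: [-0.5, 0.5, -0.5]
grip_width: 9.5
grip_force: 25.0
```

```bash
python3 - <<'E'
from h import *
f=grab('wrist');ft=grab('top');fs=grab('side');s,p,r=st();X=r.apply([1,0,0])
C=np.array([521,47.9,68]);t=C-4*X;go([t[0],t[1],p[2]])
u,v=map(int,proj(f,C,1));print(u,v, s['contact_force'])
a=f['image'][max(v-80,0):max(v-80,0)+150,u-65:u+65]
u2,v2=map(int,proj(fs,C));b=fs['image'][v2-85:v2+65,u2-65:u2+65];print(u2-65,v2-85,max(v-80,0),u-65)
cv2.imwrite('pics/w4.png',cv2.resize(np.hstack([a,b]),None,fx=3,fy=3,interpolation=cv2.INTER_CUBIC)[...,::-1])
E
```

```text
pos [518.   46.6 151. ] yaw 36.6 q7 -1.25 shift/300 [-0.0028  0.0025 -0.    ]
322 244 [-0.37789661 -0.92337038 -1.38615736]
202 209 164 257
```

View pics/w4.png

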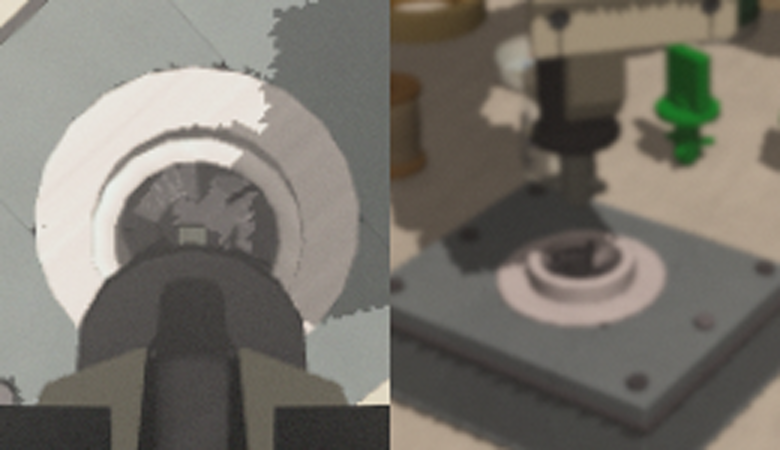

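The wrist view shows the plug centred at crop column 191 and the hole at about 197, so it needs roughly +1 mm in tool y. The side view has the plug over the port. I'll descend gently in small steps.

servo_tool(
  moves=[
    [[-0.002,0.003,0.02,0],[-0.002,0.003,0.05,0],[-0.002,0.003,0.08,0],[-0.002,0.003,0.1,0],[-0.002,0.003,0.11,0]],
  ],
)

```text
time: 5.48
tool_pos: [517.3, 45.8, 116.0]
tcp_rot: [-0.0, 0.949, 0.315, -0.001]
contact_force: [-0.5, 0.1, -0.8]
grip_width: 9.5
grip_force: 25.0
```

servo_tool(
  moves=[
    [[0,0,0.007,0],[0,0,0.014,0],[0,0,0.02,0],[0,0,0.02,0],[0,0,0.02,0]],
  ],
)

```text
time: 5.9
tool_pos: [518.2, 45.9, 111.7]
tcp_rot: [0.0, 0.949, 0.315, 0.0]
contact_force: [-0.4, 0.0, -0.7]
grip_width: 9.6
grip_force: 25.0
```

No contact so far. I'll continue towards ledge height (about 106.7).

servo_tool(
  moves=[
    [[0,0,0.004,0],[0,0,0.008,0],[0,0,0.012,0],[0,0,0.016,0],[0,0,0.016,0]],
  ],
)

```text
time: 6.32
tool_pos: [519.2, 46.5, 109.4]
tcp_rot: [0.0, 0.949, 0.315, 0.002]
contact_force: [-7.1, 1.0, 27.9]
grip_width: 10.2
grip_force: 25.0
```

servo_tool(
  moves=[
    [[0,0,0.004,0],[0,0,0.007,0],[0,0,0.007,0]],
  ],
)

```text
time: 6.57
tool_pos: [519.7, 47.0, 107.7]
tcp_rot: [0.0, 0.949, 0.315, 0.002]
contact_force: [-7.8, 1.1, 30.5]
grip_width: 9.5
grip_force: 25.0
```

It's riding on the insert, at about 30 N. I'll back off to light pressure, then turn anticlockwise (negative roll).

servo_tool(
  moves=[
    [[-0.002,0,-0.006,0],[-0.002,0,-0.006,0],[-0.002,0,-0.006,0]],
  ],
)

```text
time: 6.82
tool_pos: [518.9, 46.2, 108.1]
tcp_rot: [0.0, 0.949, 0.315, 0.002]
contact_force: [-2.1, 0.8, 12.5]
grip_width: 9.8
grip_force: 25.0
```

```bash
python3 - <<'E'
from h import *
s,p,r=st();print(p,s['contact_force'],s['ft_torque'],s['qpos'][6]);go([521-3.2,47.9-2.4,p[2]])
E
```

```text
[518.93985816  46.22963625 108.1104546 ] [-2.05144423  0.79556186 12.49048342] [0.32851909 0.30169284 0.03251038] -1.2715886971331023
pos [518.9  46.2 108.1] yaw 36.7 q7 -1.27 shift/300 [-0.0045 -0.0003 -0.    ]
```

servo_tool(
  moves=[
    [[0,0.001,0,-0.022],[0,0.002,0,-0.044],[0,0.003,0,-0.067],[0.0005,0.0037,0,-0.089],[0.001,0.0046,0,-0.111]],
  ],
)

```text
time: 7.23
tool_pos: [520.6, 45.0, 108.0]
tcp_rot: [0.001, 0.879, 0.476, 0.002]
contact_force: [2.3, -1.2, 5.7]
grip_width: 10.0
grip_force: 25.0
```

```bash
cat > s.py <<'E'
from h import *
s,p,r=st();X=r.apply([1,0,0]);print(p.round(1),'F',s['contact_force'].round(1),'M',s['ft_torque'].round(2),'axis@4',(p+4*X)[:2].round(1),'yaw',np.degrees(np.arctan2(X[1],X[0])).round(1),'q7',s['qpos'][6].round(2),s['time'])
E
python3 s.py
```

```text
[520.6  45.  108. ] F [ 2.3 -1.2  5.7] M [-0.18 -0.66 -0.01] axis@4 [522.8  48.4] yaw 56.8 q7 -0.97 7.2333
```

servo_tool(
  moves=[
    [[0,0.001,0.003,-0.022],[0,0.002,0.003,-0.044],[0,0.003,0.004,-0.067],[0.0005,0.0037,0.004,-0.089],[0.001,0.0046,0.004,-0.111]],
  ],
)

```text
time: 7.65
tool_pos: [520.6, 44.5, 105.7]
tcp_rot: [0.0, 0.784, 0.621, 0.001]
contact_force: [0.4, 1.5, -1.6]
grip_width: 9.9
grip_force: 25.0
```

```bash
python3 s.py
```

```text
[520.6  44.5 105.7] F [ 0.4  1.5 -1.6] M [ 0.3  -0.34 -0.02] axis@4 [521.6  48.4] yaw 76.8 q7 -0.67 7.65
```

The force is gone, so the lugs are at a gap. I'll lower it straight down.

servo_tool(
  moves=[
    [[0,0,0.004,0],[0,0,0.008,0],[0,0,0.012,0],[0,0,0.016,0],[0,0,0.02,0]],
  ],
)

```text
time: 8.07
tool_pos: [520.8, 43.9, 101.6]
tcp_rot: [0.001, 0.786, 0.619, 0.001]
contact_force: [-7.7, -3.3, 32.8]
grip_width: 9.8
grip_force: 25.0
```

```bash
python3 s.py
```

```text
[520.8  43.9 101.6] F [-7.7 -3.3 32.8] M [-0.46  2.01  0.05] axis@4 [521.7  47.7] yaw 76.4 q7 -0.69 8.0667
```

It probably dropped from a shoulder to the ledge. I'll ease the pressure, grip firmer and keep turning anticlockwise.

servo_tool(
  moves=[
    [[0,0,-0.006,0],[0,0,-0.007,0],[0,0,-0.007,0]],
  ],
  squeeze=45,
)

```text
time: 8.32
tool_pos: [520.6, 44.0, 102.0]
tcp_rot: [0.001, 0.785, 0.619, 0.001]
contact_force: [-1.4, -0.9, 10.4]
grip_width: 9.9
grip_force: 45.0
```

```bash
python3 s.py
```

```text
[520.6  44.  102. ] F [-1.4 -0.9 10.4] M [-0.18  0.18 -0.01] axis@4 [521.5  47.9] yaw 76.5 q7 -0.68 8.3167
```

servo_tool(
  moves=[
    [[0,0.001,0,-0.022],[0,0.002,0,-0.044],[0,0.003,0,-0.067],[0.0005,0.0037,0,-0.089],[0.001,0.0046,0,-0.111]],
  ],
)

```text
time: 8.73
tool_pos: [522.3, 44.4, 102.0]
tcp_rot: [0.001, 0.665, 0.747, 0.001]
contact_force: [0.4, 0.8, 7.4]
grip_width: 10.0
grip_force: 45.0
```

```bash
python3 s.py
```

```text
[522.3  44.4 102. ] F [0.4 0.8 7.4] M [ 0.21 -0.11 -0.07] axis@4 [521.8  48.4] yaw 96.7 q7 -0.39 8.7333
```

servo_tool(
  moves=[
    [[0,0.001,0.001,-0.022],[0,0.002,0.001,-0.044],[0,0.003,0.001,-0.067],[0.0005,0.0037,0.001,-0.089],[0.001,0.0046,0.001,-0.111]],
  ],
)

```text
time: 9.15
tool_pos: [523.7, 44.9, 101.7]
tcp_rot: [0.001, 0.525, 0.851, 0.001]
contact_force: [-0.4, -0.1, 6.8]
grip_width: 9.8
grip_force: 45.0
```

```bash
python3 s.py
```

```text
[523.7  44.9 101.7] F [-0.4 -0.1  6.8] M [ 0.09 -0.12 -0.05] axis@4 [521.9  48.5] yaw 116.7 q7 -0.09 9.15
```

servo_tool(
  moves=[
    [[0,0.001,0.001,-0.022],[0,0.002,0.001,-0.044],[0,0.003,0.001,-0.067],[0.0005,0.0037,0.001,-0.089],[0.001,0.0046,0.001,-0.111]],
  ],
)

```text
time: 9.57
tool_pos: [524.2, 45.7, 100.6]
tcp_rot: [0.0, 0.369, 0.929, 0.0]
contact_force: [2.1, 1.3, -0.3]
grip_width: 9.4
grip_force: 45.0
```

```bash
python3 s.py
```

```text
[524.2  45.7 100.6] F [ 2.1  1.3 -0.3] M [ 0.42 -0.73 -0.06] axis@4 [521.3  48.5] yaw 136.7 q7 0.2 9.5667
```

servo_tool(
  moves=[
    [[0,0,0.004,0],[0,0,0.008,0],[0,0,0.012,0],[0,0,0.016,0],[0,0,0.02,0]],
  ],
)

```text
time: 9.98
tool_pos: [524.2, 45.6, 94.8]
tcp_rot: [0.0, 0.371, 0.929, 0.0]
contact_force: [3.7, 1.6, 0.7]
grip_width: 9.7
grip_force: 45.0
```

```bash
python3 s.py
```

```text
[524.2  45.6  94.8] F [3.7 1.6 0.7] M [ 0.34 -0.89 -0.06] axis@4 [521.3  48.3] yaw 136.5 q7 0.19 9.9833
```

servo_tool(
  moves=[
    [[0,0,0.003,0],[0,0,0.006,0],[0,0,0.009,0],[0,0,0.012,0],[0,0,0.012,0]],
  ],
)

```text
time: 10.4
tool_pos: [524.3, 45.5, 91.6]
tcp_rot: [0.0, 0.37, 0.929, 0.0]
contact_force: [3.6, 0.1, 5.6]
grip_width: 9.7
grip_force: 45.0
```

```bash
python3 s.py
```

```text
[524.3  45.5  91.6] F [3.6 0.1 5.6] M [ 0.28 -0.87 -0.02] axis@4 [521.4  48.2] yaw 136.5 q7 0.18 10.4
```

It's seated on the thread floor, 10.4 mm below the ledge as expected. Now clockwise, lightly pressed.

servo_tool(
  moves=[
    [[0,-0.001,0.001,0.022],[0,-0.002,0.002,0.044],[0,-0.003,0.003,0.067],[0.0005,-0.0037,0.004,0.089],[0.001,-0.0046,0.005,0.111]],
  ],
)

```text
time: 10.82
tool_pos: [523.3, 44.2, 90.7]
tcp_rot: [0.001, 0.527, 0.85, -0.0]
contact_force: [1.3, -2.1, 14.1]
grip_width: 9.7
grip_force: 45.0
```

```bash
python3 s.py
```

```text
[523.3  44.2  90.7] F [ 1.3 -2.1 14.1] M [-0.28 -0.26  0.09] axis@4 [521.5  47.8] yaw 116.4 q7 -0.11 10.8167
```

servo_tool(
  moves=[
    [[0,-0.001,0.001,0.022],[0,-0.002,0.001,0.044],[0,-0.003,0.002,0.067],[0.0005,-0.0037,0.003,0.089],[0.001,-0.0046,0.004,0.111]],
  ],
)

```text
time: 11.23
tool_pos: [521.8, 43.9, 89.2]
tcp_rot: [0.001, 0.667, 0.745, 0.0]
contact_force: [3.2, -0.2, 6.8]
grip_width: 9.8
grip_force: 45.0
```

```bash
python3 s.py
```

```text
[521.8  43.9  89.2] F [ 3.2 -0.2  6.8] M [-0.04 -0.82 -0.01] axis@4 [521.4  47.9] yaw 96.4 q7 -0.4 11.2333
```

servo_tool(
  moves=[
    [[0,-0.0005,0.001,0.011],[0,-0.001,0.002,0.022],[0,-0.0015,0.003,0.033],[0,-0.002,0.003,0.044],[0,-0.0023,0.004,0.056]],
  ],
)

```text
time: 11.65
tool_pos: [521.1, 43.9, 88.1]
tcp_rot: [0.001, 0.729, 0.685, 0.0]
contact_force: [1.5, -0.6, 11.4]
grip_width: 9.6
grip_force: 45.0
```

```bash
python3 s.py
```

```text
[521.1  43.9  88.1] F [ 1.5 -0.6 11.4] M [-0.06 -0.41 -0.  ] axis@4 [521.4  47.9] yaw 86.4 q7 -0.55 11.65
```

servo_tool(
  moves=[
    [[0,-0.0005,0.001,0.011],[0,-0.001,0.002,0.022],[0,-0.0015,0.002,0.033],[0,-0.002,0.003,0.044],[0,-0.0023,0.003,0.056]],
  ],
)

```text
time: 12.07
tool_pos: [520.4, 44.0, 87.2]
tcp_rot: [0.001, 0.786, 0.618, 0.0]
contact_force: [0.5, 0.4, 8.9]
grip_width: 9.7
grip_force: 45.0
```

```bash
python3 s.py
```

```text
[520.4  44.   87.2] F [0.5 0.4 8.9] M [-0.   -0.57  0.04] axis@4 [521.3  47.9] yaw 76.3 q7 -0.69 12.0667
```

servo_tool(
  moves=[
    [[0,-0.0003,0.0005,0.007],[0,-0.0006,0.001,0.014],[0,-0.001,0.001,0.021],[0,-0.0013,0.001,0.028],[0,-0.0013,0.001,0.028]],
  ],
)

```text
time: 12.48
tool_pos: [520.3, 44.4, 87.0]
tcp_rot: [0.001, 0.813, 0.583, 0.001]
contact_force: [1.8, 0.8, 11.1]
grip_width: 9.6
grip_force: 45.0
```

```bash
python3 s.py
```

```text
[520.3  44.4  87. ] F [ 1.8  0.8 11.1] M [ 0.22 -0.65 -0.01] axis@4 [521.6  48.2] yaw 71.3 q7 -0.77 12.4833
```

servo_tool(
  moves=[
    [[0,-0.0003,0,0.007],[0,-0.0006,0,0.014],[0,-0.001,0,0.021],[0,-0.0013,0,0.028],[0,-0.0013,0,0.028]],
  ],
)

```text
time: 12.9
tool_pos: [520.3, 44.6, 87.0]
tcp_rot: [0.001, 0.837, 0.547, 0.001]
contact_force: [3.8, -0.1, 8.9]
grip_width: 9.5
grip_force: 45.0
```

```bash
python3 s.py
```

```text
[520.3  44.6  87. ] F [ 3.8 -0.1  8.9] M [ 0.08 -1.07  0.28] axis@4 [521.9  48.2] yaw 66.3 q7 -0.84 12.9
```

The moment rose to 0.28 Nm with 4.6 mm of sink, so this is the firm stop. I'll relieve the twist and pressure.

servo_tool(
  moves=[
    [[0,0.0006,-0.001,-0.014],[0,0.001,-0.002,-0.022]],
  ],
)

```text
time: 13.07
tool_pos: [520.4, 44.5, 87.2]
tcp_rot: [0.0, 0.817, 0.577, 0.001]
contact_force: [4.7, 1.4, 1.2]
grip_width: 9.8
grip_force: 45.0
```

```bash
python3 s.py; python3 - <<'E'
from h import *
f=grab('side');u,v=map(int,proj(f,[521.3,48,68]));a=f['image'][v-60:v+40,u-65:u+65]
cv2.imwrite('pics/s5.png',cv2.resize(a,None,fx=6,fy=6,interpolation=cv2.INTER_CUBIC)[...,::-1]);print(u-65,v-60,proj(f,[521.3,48,68]),proj(f,[521.3,48,73.5]))
E
```

```text
[520.4  44.5  87.2] F [4.7 1.4 1.2] M [ 0.3 -1.4 -0. ] axis@4 [521.7  48.2] yaw 70.4 q7 -0.78 13.0667
201 234 (np.float64(266.82787261699355), np.float64(294.391735752739)) (np.float64(266.7290261116073), np.float64(290.8001585300939))
```

View pics/s5.png

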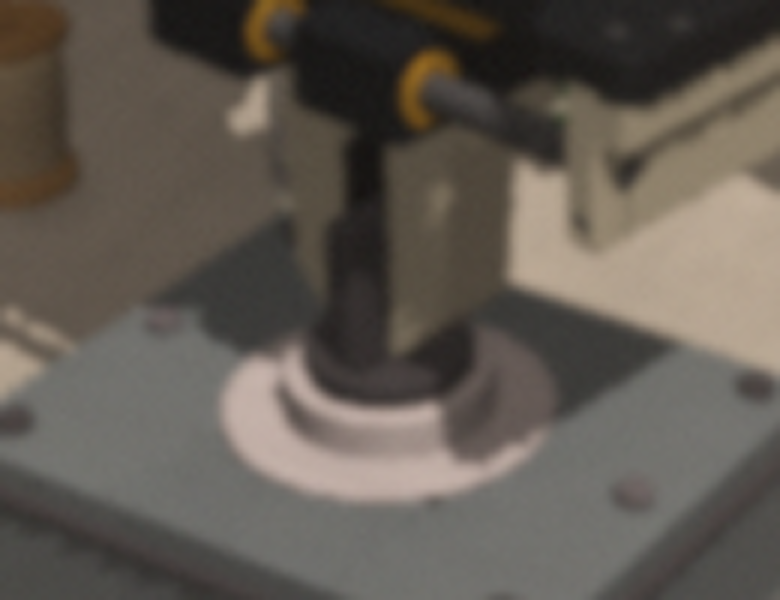

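The flange sits on the collar (crop 390,385). The easing may have taken the plug back a few degrees, so I'll snug it clockwise again and release it there.

servo_tool(
  moves=[
    [[-0.001,-0.0003,0.001,0.006],[-0.001,-0.0006,0.002,0.012],[-0.001,-0.0008,0.002,0.016],[-0.001,-0.0008,0.002,0.018],[-0.001,-0.0008,0.002,0.018]],
  ],
)

```text
time: 13.53
tool_pos: [520.3, 44.5, 87.0]
tcp_rot: [0.001, 0.834, 0.552, 0.001]
contact_force: [3.0, 0.0, 9.2]
grip_width: 9.6
grip_force: 45.0
```

```bash
python3 s.py
```

```text
[520.3  44.5  87. ] F [3.  0.  9.2] M [ 0.25 -1.1   0.16] axis@4 [521.9  48.2] yaw 67.1 q7 -0.83 13.5333
```

The stop is confirmed: 0.16 Nm at 67.1° and 0.28 Nm at 66.3°. Releasing.

servo_tool(
  moves=[
    [[0,0,0,0],[0,0,0,0],[0,0,0,0],[0,0,0,0],[0,0,0,0]],
  ],
  grip=-0.1,
)

```text
time: 13.95
tool_pos: [518.3, 43.9, 85.6]
tcp_rot: [-0.0, 0.834, 0.552, -0.001]
contact_force: [0.1, 0.2, 0.9]
grip_width: 38.4
grip_force: 0.0
```

servo_tool(
  moves=[
    [[0,0,-0.02,0],[0,0,-0.1,0],[0,0,-0.2,0],[0,0,-0.3,0],[0,0,-0.4,0]],
  ],
)

```text
time: 14.37
tool_pos: [518.5, 44.2, 207.6]
tcp_rot: [-0.0, 0.833, 0.553, -0.0]
contact_force: [0.3, -0.3, 0.8]
grip_width: 50.4
grip_force: 0.0
```

servo_tool(
  moves=[
    [[0,0,0,0],[0,0,0,0],[0,0,0,0]],
  ],
)

```text
time: 14.62
tool_pos: [518.7, 43.9, 205.9]
tcp_rot: [0.0, 0.834, 0.553, -0.0]
contact_force: [-0.7, 0.5, -0.8]
grip_width: 49.9
grip_force: 0.0
```

```bash
python3 s.py; python3 - <<'E'
from h import *
f=grab('side');w=grab('wrist');u,v=map(int,proj(f,[521.3,48,68]));a=f['image'][v-60:v+60,u-60:u+60]
u,v=map(int,proj(w,[521.3,48,73],1));b=w['image'][v-60:v+60,u-60:u+60];print(u-60,v-60)
cv2.imwrite('pics/s6.png',cv2.resize(np.hstack([a,b]),(800,400),interpolation=cv2.INTER_CUBIC)[...,::-1])
for z in (73.5,78,83,108.5): print(z,[proj(f,[521.3,48,z])])
E
```

```text
[518.7  43.9 205.9] F [-0.7  0.5 -0.8] M [-0.03 -0.05 -0.01] axis@4 [520.3  47.6] yaw 67.1 q7 -0.74 14.6167
264 163
73.5 [(np.float64(266.7290261116073), np.float64(290.8001585300939))]
78 [(np.float64(266.6476309931142), np.float64(287.84267558750724))]
83 [(np.float64(266.55663701420406), np.float64(284.5364190762171))]
108.5 [(np.float64(266.08327214235544), np.float64(267.33675698307195))]
```

View pics/s6.png

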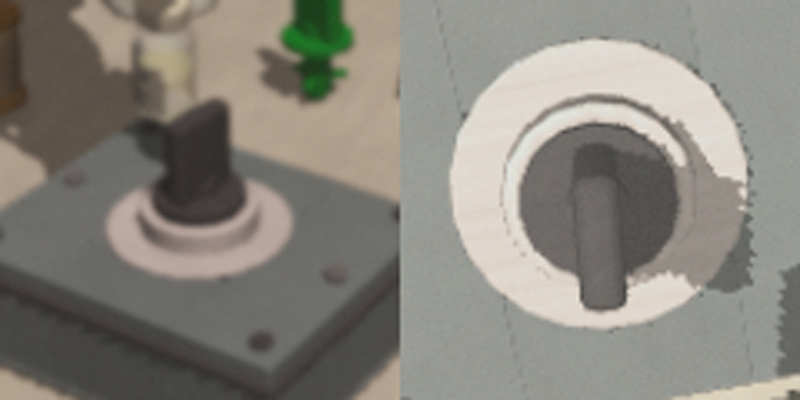

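The plug stands upright with its flange down on the collar (crop 200,195), its grip still at the released angle, and the gripper clear. Handing in.

```bash
python3 -c "
from workcell import bot
print(bot.job_done())"
```

```text
the job is handed in; nothing more can be done
None
```

The plug is screwed into the filler port to its firm stop and released, the gripper touches nothing, and the job is handed in at about 15 s; the last turn peaked at a measured 0.28 Nm, just under the 0.3 Nm limit.

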